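Square the trough block up to the scale's fence

ROBOT

A 6-joint arm with a two-finger parallel gripper is mounted at the origin on the work surface. World frame = base frame: x ahead of the robot, y to its left, z up, the work surface at z = 0. Lengths are in m, angles in degrees, forces in N, time in s.
With the tool pointing down it reaches from about 0.35 to 0.875 m from the base axis. Payload 4.2 kg.
Tool frame: the origin (TCP) lies midway between the tips of the shut fingers; the grasp point (between the pads) lies 19 mm behind it; y points along the fingers, z is the direction in which the jaws open and shut, and the axes are right-handed (so a half turn about y gives the same grasp; the last joint's range is limited). The gripper opens to 87 mm and grips with 3 to 60 N. Pads are 19 mm wide; open, the fingers measure 117 mm over their backs; the gripper's body (75 mm by 190 mm) begins 51 mm behind the grasp point.
Start: joints at [-61.559, 22.042, 0.453, 0, -68.411, -14.817], TCP at [0.147, -0.607, 0.223] pointing down, gripper open.
Joint ranges: [-179.83, 179.83], [-69.29, 118.12], [-61.27, 80.66], [-181.25, 117.63], [-171.15, -9.14], [-177.46, 177.46]. Speed limits (degrees/s): [159.86, 159.86, 180, 180, 180, 180].

INTERFACE

Orientations are given as [roll, pitch, yaw] about the fixed x, y, z axes, in that order (R = Rz(yaw) Ry(pitch) Rx(roll)).
In Python, from workcell import env gives the robot as it stands. The module is installed in compiled form; this text tells all that it offers. Calls block until the motion is done:
- env.goto(position, orientation): joint-space move of the TCP to a pose.
- env.move_straight(position, rotation=None, rate=0.15, force_limit=None): straight line of the TCP; rotation=None keeps the orientation; rate is the mean speed in m/s. With force_limit (N) it stops when the force on the tool has changed by that much, and returns True; else False.
- env.set_joints(angles): joint-space move.
- env.gripper_to(opening, grasp_force=None): opening from 0.0 (shut) to 1.0 (fully open); grasp_force is the grip in N (None keeps the last); returns when the fingers have stopped.
- env.dwell(seconds).
- env.inverse_kinematics(position, orientation): joint angles nearest the present ones, or None.
- env.read_state(): the state.
- env.grab_frame(name): name is "scene" or "top"; returns a dict with "image" (480x640x3 uint8, blue, green, red), "fx", "fy", "cx", "cy" (pixels), "position" and "orientation" of the camera in the world. Camera axes: x right, y up, looking along -z (the intrinsics and any distortion apply to the point x, -y, -z); pixel columns grow to the right and rows downward; lengths in m; the calibration is good to about 2 mm. A picture is of the moment at which its call begins. There is no depth.
A pose or a line that the arm cannot do raises env.Unreachable and nothing moves.
- env.close_job(): hands the job in, once; it reports no verdict.
Trained networks look in a picture, given as the dict that the camera call returned (one of the last four; its "shot" number tells which), for a name from the list of things; names that differ only in an ending like _2 or _b are one class to them, and where a whole thing is asked for, a point or a joint stands for the part that bears it (a point fixed in the world has none). Each returns a list of dicts, best first, with "score" (0 to 1); they miss things now and then, are a little off and sometimes report something else, mostly with a low value. They report only what shows in the picture. A call takes as long as a camera call. They do not tell look-alikes from the thing itself.
- env.search_frame(picture, thing): "xyz" ([x, y, z] in m, in world coordinates, good to about 4 mm: the middle of the surface that is visible of it).
- env.trace(picture, thing): "mask" (480x640 bool, what is visible of it).
The state is a dict: "clock": time; "joint_positions": joint angles; "qvel": joint speeds; "joint_torque": joint torques, N m; "position": TCP position; "tool_rot": TCP orientation; "force": force on the tool from outside, world axes, zero at the start; "wrist_torque": the same for the moment, N m; "opening": opening from 0.0 (shut) to 1.0 (fully open).
Only numpy, scipy, OpenCV 4.12 (cv2) and the standard library are available. Lean on these libraries where they do the work, as an engineer would, in place of code of your own. Each camera call takes 0.05 s, during which the arm holds its last target.

TASK

The heavy trough block stands crooked on the pan of the bench scale. Walk it round by pushing its corners with the fingertips until the open end of its trough faces the steel fence squarely while the block is still a good finger's width clear of the fence; then push it up flush, so that its whole front rests against the fence. Only push it: do not pinch, lift or tip it, leave the weight, the rod bundle and the jar where they are, and finish clear of everything.

Things in the scene. Friction and masses are not known exactly. Their poses are not given: they have to be found in the camera images.
- trough_block: Dark grey cored iron casting, 1 to 1.5 kg; slides under 3 to 10 N. Slab 150 (x) x 100 (y) x 50 mm, upright sides; on top, 18 mm 45-degree ridges along left, right and back form a trough open at the front only. Origin: centre of underside; +y out of the open front, z up. Starts clear of the fence, turned 30 to 65 degrees anticlockwise from facing it. A push near an end of its back turns it too.
- front_left (a point): Corner point of the block's front face, at block x = -75 mm, y = +50 mm, 25 mm above its underside; axes as the block's.
- front_right (a point): Corner point of the block's front face, at block x = +75 mm, y = +50 mm, 25 mm above its underside; axes as the block's.
- fence_face (a point): Middle of the fence's working face, at pan-top level. The fence: upright dark steel plate 300 mm long, 80 mm high, 6 mm thick, fixed near the left edge of the pan. Axes: x along the fence, +y into the fence (points before the face have negative y), z up. The block is square to it when the two y axes point the same way.
- scale: Fixed low bench scale: blue base, bare steel pan 460 (x) x 440 (y) mm, its top 70 mm above the bench. Origin: centre of the underside, on the bench; the fence's face is the plane y = +170 mm, from x = -150 to +150 mm. Placed and turned differently each time.
- check_weight: Bystander: small brass weight with a knob, 36 mm across and 54 mm high, standing on the pan near its corner farthest from the robot and from the fence. Origin: centre of its underside.
- rod_bundle: Bystander: flat bundle of thin pink rods with two paper bands, 220 x 38 x 29 mm, lying on the bench beside the scale on the side away from the fence. Origin: centre of its underside, x along the rods.
- jar: Bystander: amber glass jar, 60 mm across and 90 mm high, on the bench behind the fence. Origin: centre of its underside.
Mind the look-alikes: they are no part of the job. There is more than one size of the trough_block; the job needs the largest.

How it is judged (in metres and radians):
On the way, in this order (a step that is already met when the one before it is completed fails the run):
1. the block faces the fence squarely (within 8 degrees) with both front corners still more than 10 mm clear of it (angle between the y axis of trough_block and the y axis of fence_face, either way round below 0.14 rad and y of each of front_left, front_right in the frame of fence_face below -0.01 m), for 0.2 s.
2. the block's front is up against the fence (y of each of front_left, front_right in the frame of fence_face above -0.005 m), for 0.2 s.
At the end, for the whole second after the job is handed in: The block rests flat and still on the pan with its open-trough face to the fence: both front corners within 5 mm of the fence's face, and neither reaching past the fence's ends (2 mm allowed) (all of step 2 and y of each of front_left, front_right in the frame of fence_face below 0.005 m and x of front_left in the frame of fence_face above -0.152 m and x of front_right in the frame of fence_face below 0.152 m and z of trough_block in the frame of scale between 0.066 and 0.074 m and angle between trough_block's own z axis and vertical below 0.05 rad and linear speed of trough_block below 0.01 m/s); the robot touches nothing.
It fails at once if the block is lifted (more than 10 mm) off the pan (z of trough_block in the frame of scale above 0.08 m).
It fails at once if the block is tipped by more than 9 degrees (angle between trough_block's own z axis and vertical above 0.16 rad).
It fails at once if the weight is disturbed (moved more than 20 mm) (distance of check_weight from where it was at the start of the episode above 0.02 m).
It fails at once if the rod bundle is disturbed (moved more than 20 mm) (distance of rod_bundle from where it was at the start of the episode above 0.02 m).
It fails at once if the jar is disturbed (moved more than 20 mm) (distance of jar from where it was at the start of the episode above 0.02 m).
It also fails if it takes over 64 s, if anything falls off the work surface, if the arm or the gripper's body presses on something with over 40 N, if the wrist force passes 120 N, or if a joint passes its speed limit or range.

## Working session

There is one attempt and no reset: what is moved stays moved. The work goes in short steps, each a Python script; the robot and the scene stay as the last script left them, time stands still between calls to the robot, and variables do not carry over. Pictures are saved under pics/ and viewed, and the job is handed in when it is done.

```bash
mkdir -p pics; ls; python3 - <<'E'
from workcell import env
import cv2
s=env.read_state(); print(s['clock'],s['position'],s['tool_rot'],s['opening'],s['force'])
for n in("top","scene"):
    p=env.grab_frame(n); cv2.imwrite(f'pics/{n}0.png',p['image']); print({k:v for k,v in p.items() if k!='image'})
    for t in ['trough_block','scale','fence_face','check_weight','rod_bundle','jar']:
        try: print(n,t,[(round(d['score'],2),[round(float(x),3) for x in d['xyz']]) for d in env.search_frame(p,t)])
        except Exception as e: print(t,repr(e))
E
```

```text
pics
0.0 [ 0.14708783 -0.60681391  0.22146168] [-8.98749619e+01  5.63479945e-03  1.36120695e+01] 1.0009733187005296 [ 0.20654774 -0.34440588  0.28812441]
{'fx': 598.28238782987, 'fy': 598.28238782987, 'cx': 315.22559138424293, 'cy': 240.37103062273755, 'position': array([ 0.36589245, -0.01822198,  1.52974467]), 'orientation': array([  8.56397327,  -0.95800815, -89.66693887]), 'shot': 1}
top trough_block [(0.95, [0.559, -0.056, 0.126]), (0.8, [0.8, -0.275, 0.035]), (0.6, [0.352, -0.372, 0.038])]
top scale [(0.69, [0.56, -0.056, 0.127]), (0.62, [0.498, 0.019, 0.07]), (0.27, [0.739, -0.143, 0.103])]
top fence_face []
top check_weight [(0.51, [0.739, -0.142, 0.104]), (0.47, [0.501, 0.017, 0.072])]
top rod_bundle [(0.77, [0.553, -0.319, 0.025])]
top jar [(0.66, [0.465, 0.265, 0.094])]
{'fx': 448.83355514169875, 'fy': 448.83355514169875, 'cx': 313.42595128780675, 'cy': 240.2542881268009, 'position': array([ 1.3082799 , -0.0902896 ,  0.69533701]), 'orientation': array([50.23746948,  1.31758904, 86.06699632]), 'shot': 2}
scene trough_block [(0.93, [0.821, -0.268, 0.031]), (0.65, [0.587, -0.059, 0.12])]
scene scale [(0.89, [0.617, 0.034, 0.072]), (0.37, [0.755, -0.15, 0.1])]
scene fence_face [(0.75, [0.619, 0.034, 0.072])]
scene check_weight [(0.92, [0.758, -0.148, 0.103])]
scene rod_bundle [(0.69, [0.584, -0.309, 0.023])]
scene jar [(0.77, [0.489, 0.269, 0.064])]
```

View pics/top0.png

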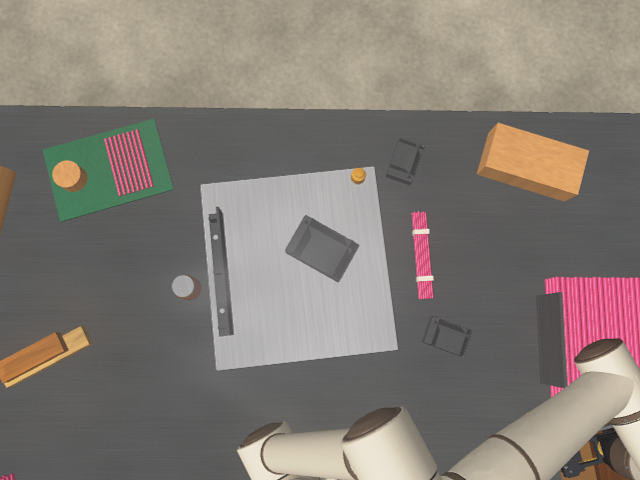

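View pics/scene0.png

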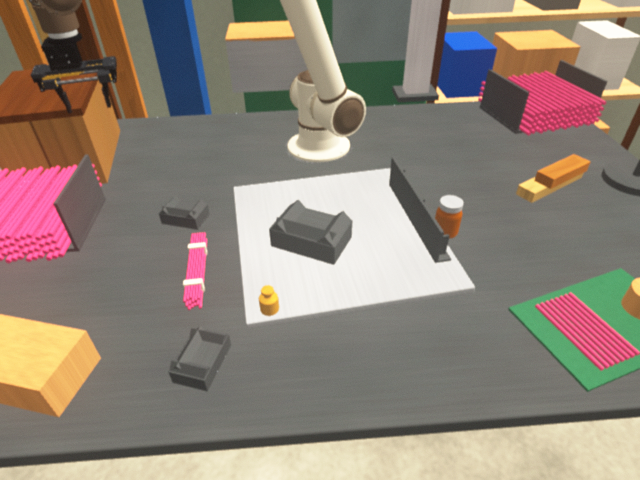

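```bash
cat > h.py <<'E'
import numpy as np, cv2
from scipy.spatial.transform import Rotation as R
def cam(p):
    Rm=R.from_euler('xyz',p['orientation'],degrees=True).as_matrix(); return Rm,np.array(p['position'])
def unproj(p,uv,z):
    Rm,c=cam(p); uv=np.atleast_2d(uv).astype(float)
    d=np.c_[(uv[:,0]-p['cx'])/p['fx'],-(uv[:,1]-p['cy'])/p['fy'],-np.ones(len(uv))]@Rm.T
    return c+d*((z-c[2])/d[:,2])[:,None]
def proj(p,X):
    Rm,c=cam(p); q=(np.atleast_2d(X)-c)@Rm
    return np.c_[p['cx']+p['fx']*q[:,0]/-q[:,2],p['cy']-p['fy']*q[:,1]/-q[:,2]]
def rot(a): return np.array([[np.cos(a),-np.sin(a)],[np.sin(a),np.cos(a)]])
E
python3 - <<'E'
from workcell import env
from h import *
import pickle
p=env.grab_frame('top')
m=[d for d in env.trace(p,'trough_block')]
print([(d['score'],d['mask'].sum(),np.argwhere(d['mask']).mean(0)) for d in m])
s=env.trace(p,'scale'); print([(d['score'],d['mask'].sum()) for d in s])
pickle.dump((p,m,s),open('t0.pkl','wb'))
cv2.imwrite('pics/crop0.png',cv2.resize(p['image'][150:380,190:410],None,fx=2.6,fy=2.6,interpolation=cv2.INTER_CUBIC))
c=[(202,184),(375,167),(397,350),(217,370)]
w=unproj(p,c,.07);print(w)
for i in range(4): print(np.linalg.norm(w[i]-w[i-1]),w[i]-w[i-1])
E
```

```text
[(0.9, np.int64(2760), array([248.12065217, 321.55326087])), (0.7, np.int64(1143), array([161.46631671, 404.73228346]))]
[(0.76, np.int64(30740))]
[[ 0.72577299  0.24202088  0.07      ]
 [ 0.77400902 -0.19082615  0.07      ]
 [ 0.32069206 -0.23974815  0.07      ]
 [ 0.27150614  0.19096329  0.07      ]]
0.45712717765345046 [0.45426686 0.05105759 0.        ]
0.4355264156130296 [ 0.04823603 -0.43284702  0.        ]
0.45594915674139985 [-0.45331697 -0.04892201  0.        ]
0.43351078374092417 [-0.04918592  0.43071144  0.        ]
```

View pics/crop0.png

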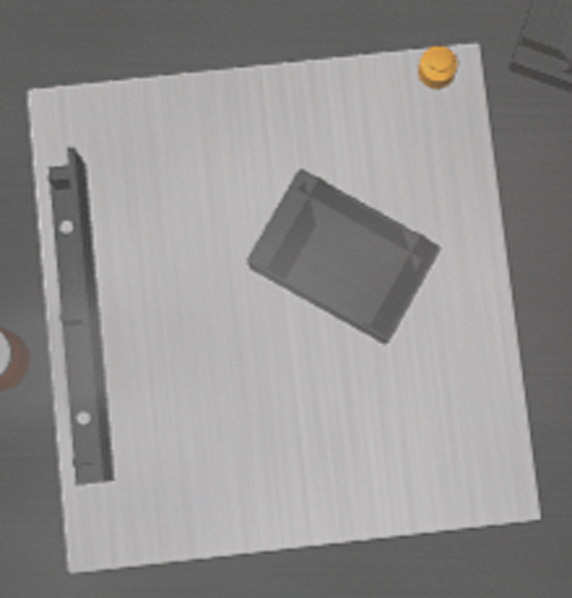

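```bash
cat >> h.py <<'E'
from scipy.optimize import minimize, least_squares
def bpts(b,zb=.07):
    L=[]
    for x in(-.075,.075):
        for y,h in((-.05,.0),(-.05,.068),(.05,0),(.05,.068 if 0 else .05),(.05-.018,.068),(.05,.068)):
            L.append((x,y,h))
    L=np.array(L); xy=L[:,:2]@rot(b[2]).T+b[:2]
    return np.c_[xy,L[:,2]+zb]
def sil(p,b,S=4):
    q=proj(p,bpts(b)); h=cv2.convexHull(((q+.5)*S).astype(np.int32))
    m=np.zeros((480*S,640*S),np.uint8); cv2.fillConvexPoly(m,h,255)
    return cv2.resize(m,(640,480),interpolation=cv2.INTER_AREA)/255.
def fitb(p,mask,b0):
    M=mask.astype(float)
    f=lambda b: np.abs(sil(p,[b[0],b[1],b[2]])-M).sum()
    best=None
    for d in (0,.15,-.15):
        b=np.array(b0,float)+[0,0,d]
        sim=np.array([b,b+[.01,0,0],b+[0,.01,0],b+[0,0,.1]])
        r=minimize(f,b,method='Nelder-Mead',options=dict(initial_simplex=sim,xatol=1e-4,fatol=.2,maxiter=150))
        if best is None or r.fun<best.fun: best=r
    return best.x,best.fun
def fitscale(p,mask):
    c=max(cv2.findContours(mask.astype(np.uint8),cv2.RETR_EXTERNAL,cv2.CHAIN_APPROX_NONE)[0],key=cv2.contourArea)[:,0]
    w=unproj(p,cv2.convexHull(c)[:,0],.07)[:,:2]
    return cv2.minAreaRect((w*1000).astype(np.float32))
def draw(p,im,b,s):
    def pl(X,col):
        q=(proj(p,X)*1).astype(int); cv2.polylines(im,[q],True,col,1)
    L=np.array([(-.075,-.05),(.075,-.05),(.075,.05),(-.075,.05)])
    W=L@rot(b[2]).T+b[:2]
    pl(np.c_[W,[.12]*4],(0,255,0)); pl(np.c_[W,[.07]*4],(0,255,255))
    q=proj(p,np.r_[np.array([0,.05])@rot(b[2]).T+b[:2],.12])[0]; cv2.circle(im,tuple(q.astype(int)),2,(0,0,255),-1)
    P=np.array([(-.23,-.22),(.23,-.22),(.23,.22),(-.23,.22)])@rot(s[2]).T+s[:2]; pl(np.c_[P,[.07]*4],(255,0,0))
    F=np.array([(-.15,.17),(.15,.17)])@rot(s[2]).T+s[:2]; pl(np.c_[np.r_[F,F[::-1]],[.07,.07,.15,.15]],(255,0,255))
E
cat > a.py <<'E'
from h import *
import pickle
p,m,s=pickle.load(open('t0.pkl','rb'))
g=cv2.cvtColor(p['image'],cv2.COLOR_BGR2GRAY); t=(g[:,:]>115).astype(np.uint8); t[:140]=0;t[:,:195]=0;t[:,405:]=0;t[378:]=0
n,l,st,_=cv2.connectedComponentsWithStats(t); k=1+np.argmax(st[1:,4]); 
for M in((l==k),s[0]['mask']): print(fitscale(p,M))
b,e=fitb(p,m[0]['mask'],[.56,-.056,1.0]); print(b,np.degrees(b[2]),e)
E
python3 a.py
```

```text
((523.8487548828125, 3.7428741455078125), (458.72100830078125, 440.7323303222656), 6.716423034667969)
((523.365234375, 1.576385498046875), (463.36138916015625, 443.719970703125), 6.631921768188477)
[ 0.56049485 -0.05695351  1.05624295] 60.5182631982279 122.55686274509804
```

```bash
cat >> a.py <<'E'
im=p['image'].copy()
S=[.5237,.003,np.radians(6.7)]
big=cv2.resize(im,None,fx=4,fy=4,interpolation=cv2.INTER_CUBIC)
p2=dict(p)
for k in('fx','fy','cx','cy'): p2[k]=p[k]*4
draw(p2,big,b,S)
cv2.imwrite('pics/ov0.png',cv2.resize(big[600:1500,780:1620],None,fx=.66,fy=.66,interpolation=cv2.INTER_AREA))
Bs=rot(-S[2])@(b[:2]-S[:2]); print('block in scale',Bs,np.degrees(b[2]-S[2]))
L=np.array([(-.075,-.05),(.075,-.05),(.075,.05),(-.075,.05)])
print((L@rot(b[2]-S[2]).T+Bs).round(3))
E
python3 a.py
```

```text
((523.8487548828125, 3.7428741455078125), (458.72100830078125, 440.7323303222656), 6.716423034667969)
((523.365234375, 1.576385498046875), (463.36138916015625, 443.719970703125), 6.631921768188477)
[ 0.56049485 -0.05695351  1.05624295] 60.5182631982279 122.55686274509804
block in scale [ 0.02954875 -0.06383695] 53.81826319822789
[[ 0.026 -0.154]
 [ 0.114 -0.033]
 [ 0.033  0.026]
 [-0.055 -0.095]]
```

View pics/ov0.png

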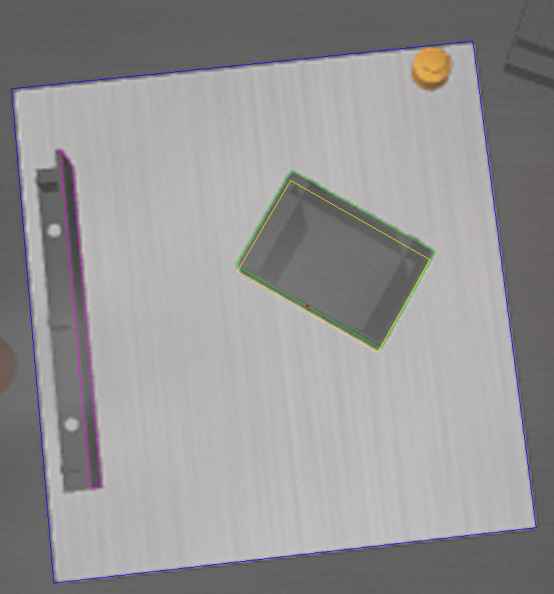

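```bash
cat >> h.py <<'E'
S=[.5237,.003,np.radians(6.7)]
def s2w(q): return rot(S[2])@np.asarray(q)+S[:2]
def b2w(b,q): return rot(b[2])@np.asarray(q)+b[:2]
def ori(yaw):
    y=np.degrees(yaw)
    return [-90,0,(y+180)%360-180]
def inS(b):
    xy=rot(-S[2])@(np.asarray(b[:2])-S[:2]); 
    fl=rot(b[2]-S[2])@np.array([-.075,.05])+xy; fr=rot(b[2]-S[2])@np.array([.075,.05])+xy
    return dict(xy=xy.round(4),ang=round(np.degrees(b[2]-S[2]),2),fl=(fl-[0,.17]).round(4),fr=(fr-[0,.17]).round(4))
E
python3 - <<'E'
from workcell import env
from h import *
b=np.array([.5605,-.057,1.0562])
for off in(np.pi,0):
  for (bb,q) in ((b,(-.06,-.09)),(np.array([*s2w([0,.0]),S[2]+.2]),(-.06,-.05)),(np.array([*s2w([0,.12]),S[2]]),(0,-.05))):
    pos=b2w(bb,q); yaw=bb[2]+np.pi/2+off
    for z in(.092,.25):
        j=env.inverse_kinematics([*pos,z],ori(yaw)); print(pos.round(3),z,ori(yaw),None if j is None else np.round(j,1))
E
```

```text
[ 0.609 -0.154] 0.092 [-90, 0, np.float64(-29.48419767828244)] [   0.6   28.9   -8.6   -0.   -52.5 -120.1]
[ 0.609 -0.154] 0.25 [-90, 0, np.float64(-29.48419767828244)] [   0.6   21.4    3.5   -0.   -72.1 -120.1]
[ 0.482 -0.063] 0.092 [-90, 0, np.float64(-71.84084409738352)] [  11.7   17.   -28.8    0.   -44.2 -173.6]
[ 0.482 -0.063] 0.25 [-90, 0, np.float64(-71.84084409738352)] [  11.7    7.2  -15.7    0.   -67.  -173.6]
[0.516 0.073] 0.092 [-90, 0, np.float64(-83.30000000000001)] [ 25.9  19.9 -24.1   0.  -45.9 160.8]
[0.516 0.073] 0.25 [-90, 0, np.float64(-83.30000000000001)] [ 25.9  10.7 -11.5   0.  -67.8 160.8]
[ 0.609 -0.154] 0.092 [-90, 0, np.float64(150.51580232171756)] [  0.6  28.9  -8.6   0.  -52.5  59.9]
[ 0.609 -0.154] 0.25 [-90, 0, np.float64(150.51580232171756)] [  0.6  21.4   3.5   0.  -72.1  59.9]
[ 0.482 -0.063] 0.092 [-90, 0, np.float64(108.15915590261648)] [ 11.7  17.  -28.8   0.  -44.2   6.4]
[ 0.482 -0.063] 0.25 [-90, 0, np.float64(108.15915590261648)] [ 11.7   7.2 -15.7   0.  -67.    6.4]
[0.516 0.073] 0.092 [-90, 0, np.float64(96.69999999999999)] [ 25.9  19.9 -24.1   0.  -45.9 -19.2]
[0.516 0.073] 0.25 [-90, 0, np.float64(96.69999999999999)] [ 25.9  10.7 -11.5   0.  -67.8 -19.2]
```

```bash
cat >> h.py <<'E'
HT=.0095
def stand(env,b,bx,clear,z):
    return [*b2w(b,(bx,-.05-HT-clear)),z]
def arc(env,b,bx,ang,n,icr=.045,rate=.05,over=0.0):
    """push back at block x=bx, turning block clockwise by ang (rad) about assumed icr"""
    c=b2w(b,(icr,0))
    for k in range(1,n+1):
        a=-ang*k/n
        bb=np.array([*(c+rot(a)@(b[:2]-c)),b[2]+a])
        hit=env.move_straight(stand(env,bb,bx,-over,.094),ori(bb[2]+np.pi/2),rate=rate,force_limit=35)
        print(k,env.read_state()['force'].round(1),hit)
        if hit: break
    return bb
def look(env,b0,tag,name='top'):
    p=env.grab_frame(name); m=env.trace(p,'trough_block')
    c0=proj(p,[[*b0[:2],.12]])[0]
    m=[d for d in m if np.linalg.norm(np.argwhere(d['mask']).mean(0)[::-1]-c0)<60]
    im=p['image']
    big=cv2.resize(im,None,fx=4,fy=4,interpolation=cv2.INTER_CUBIC); p2=dict(p)
    for k in('fx','fy','cx','cy'): p2[k]=p[k]*4
    b=None
    if m:
        b,e=fitb(p,m[0]['mask'],b0); print('fit',b,e,m[0]['mask'].sum(),inS(b)); draw(p2,big,b,S)
    if name=='top': big=big[600:1500,780:1620]
    cv2.imwrite(f'pics/{tag}.png',cv2.resize(big,None,fx=.66 if name=='top' else .3,fy=.66 if name=='top' else .3,interpolation=cv2.INTER_AREA))
    return b
E
python3 - <<'E'
from workcell import env
from h import *
b=np.array([.5605,-.057,1.0562])
st=env.read_state(); pz=st['position']
env.move_straight([pz[0],pz[1],.3])
env.gripper_to(0.0)
o=ori(b[2]+np.pi/2)
env.goto(stand(env,b,-.06,.02,.28),o)
print(env.read_state()['position'],env.read_state()['clock'])
print(env.move_straight(stand(env,b,-.06,.02,.094),o,force_limit=15))
arc(env,b,-.06,np.radians(20),3,over=0)
s=env.read_state(); print(s['position'],s['clock'])
look(env,np.array([.55,-.05,.75]),'t1')
look(env,np.array([.55,-.05,.75]),'s1','scene')
E
```

```text
[ 0.59994186 -0.14917743  0.28007766] 5.3417
False
1 [ 0.6 -2.5  0.9] False
2 [ 0.7 -1.2  1.3] False
3 [ 2.  -1.3  0.9] False
[ 0.54173462 -0.13115424  0.09417738] 8.4167
fit [ 0.54180556 -0.03800926  0.57546296] 2020.2196078431373 844 {'xy': array([ 0.0132, -0.0428]), 'ang': np.float64(26.27), 'fl': array([-0.0762, -0.2012]), 'fr': array([ 0.0583, -0.1348])}
fit [ 0.54991478 -0.04522462  0.62767527] 1364.0549019607843 2689 {'xy': array([ 0.0204, -0.051 ]), 'ang': np.float64(29.26), 'fl': array([-0.0695, -0.214 ]), 'fr': array([ 0.0614, -0.1407])}
```

View pics/t1.png

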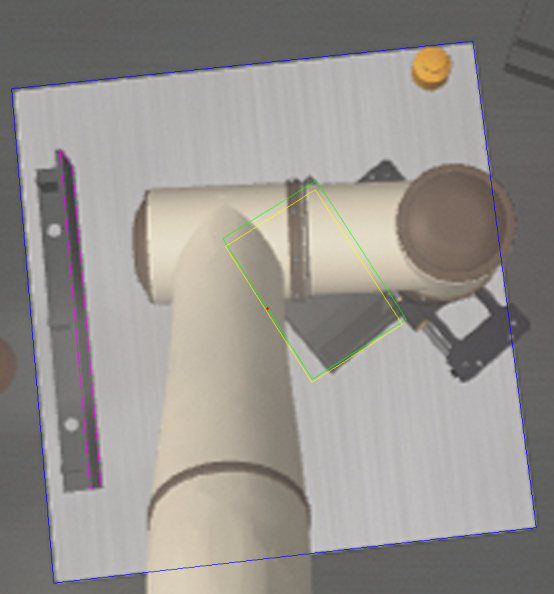

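View pics/s1.png

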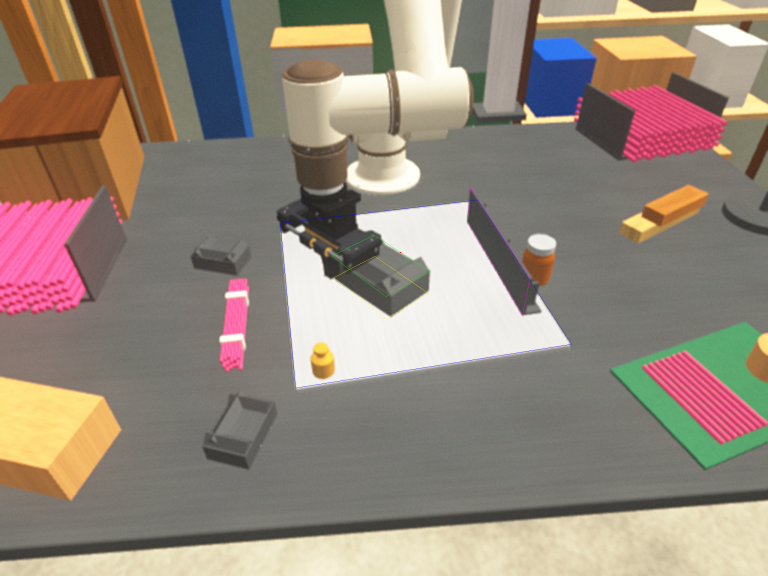

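```bash
python3 - <<'E'
from workcell import env
from h import *
b=np.array([.5605,-.057,1.0562]); c=b2w(b,(.045,0)); a=-np.radians(20)
b=np.array([*(c+rot(a)@(b[:2]-c)),b[2]+a])
bb=arc(env,b,-.06,np.radians(14),2)
q=stand(env,bb,-.06,.025,.094); env.move_straight(q)
q[2]=.28; env.move_straight(q,rate=.25)
env.goto([.45,-.4,.3],ori(bb[2]+np.pi/2))
b=look(env,bb,'t2'); print(bb,b); print(env.read_state()['clock'])
E
```

```text
1 [-0.3 -1.4  1.1] False
2 [ 0.3 -0.8  0.6] False
fit [ 0.54088822 -0.03463224  0.46243009] 169.94117647058823 2670 {'xy': array([ 0.0127, -0.0394]), 'ang': np.float64(19.8), 'fl': array([-0.0748, -0.1877]), 'fr': array([ 0.0663, -0.1369])}
[ 0.54238175 -0.03791789  0.46278805] [ 0.54088822 -0.03463224  0.46243009]
11.8667
```

View pics/t2.png

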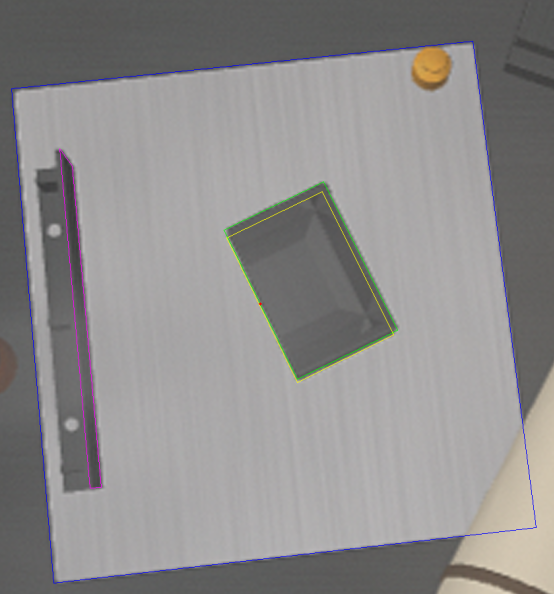

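```bash
python3 - <<'E'
from workcell import env
from h import *
b=np.array([.54089,-.03463,.46243])
o=ori(b[2]+np.pi/2)
env.goto(stand(env,b,-.06,.02,.28),o)
print(env.move_straight(stand(env,b,-.06,.02,.094),o,force_limit=15))
bb=arc(env,b,-.06,b[2]-S[2],2)
q=stand(env,bb,-.06,.03,.094); env.move_straight(q)
q[2]=.28; env.move_straight(q,rate=.25)
env.gripper_to(1.0)
env.goto([.45,-.4,.3],o)
b=look(env,bb,'t3'); print(bb,b); print(env.read_state()['clock'])
E
```

```text
False
1 [-0.4 -3.9  1.3] False
2 [ 0.4 -2.2  0. ] False
fit [ 0.53802732 -0.01788485  0.11626446] 167.82745098039214 2650 {'xy': array([ 0.0118, -0.0224]), 'ang': np.float64(-0.04), 'fl': array([-0.0632, -0.1424]), 'fr': array([ 0.0868, -0.1425])}
[ 0.53647102 -0.01980459  0.11693706] [ 0.53802732 -0.01788485  0.11626446]
19.8167
```

View pics/t3.png

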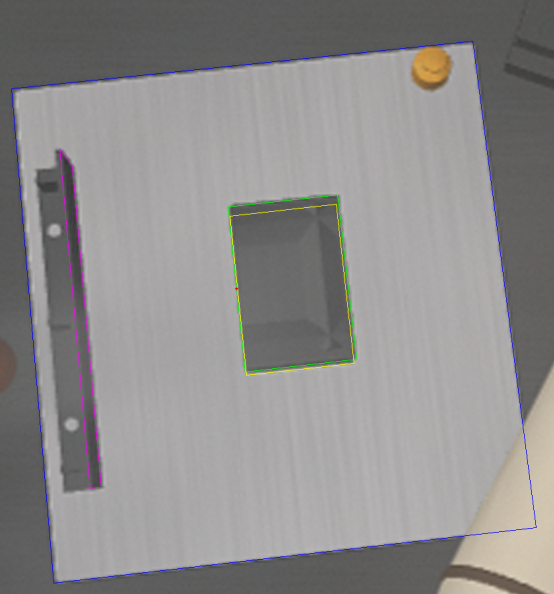

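```bash
python3 - <<'E'
from workcell import env
from h import *
b=np.array([.53803,-.01788,S[2]])
o=ori(S[2]+np.pi/2)
env.goto(stand(env,b,0,.025,.28),o)
print(env.move_straight(stand(env,b,0,.025,.094),o,force_limit=15), env.read_state()['opening'])
print(env.move_straight(stand(env,b,0,-.115,.094),rate=.06,force_limit=30), env.read_state()['force'])
env.dwell(.2)
hit=env.move_straight(stand(env,b,0,-.150,.094),rate=.025,force_limit=20); s=env.read_state()
print(hit,s['force'],rot(-S[2])@(s['position'][:2]-S[:2]))
q=stand(env,b,0,-.09,.094); env.move_straight(q)
q[2]=.28; env.move_straight(q,rate=.25)
env.goto([.45,-.4,.3],o)
b=look(env,np.array([*s2w([.012,.12]),S[2]]),'t4'); look(env,b,'s4','scene'); print(env.read_state()['clock'])
E
```

```text
False 1.0045043843507413
False [ 1.07398017 -6.93500148  0.23984427]
True [ 0.28649352 -2.90692281  1.18555188] [0.0110639  0.05725106]
fit [0.52153643 0.12076457 0.12247482] 136.18823529411765 2798 {'xy': array([0.0116, 0.1172]), 'ang': np.float64(0.32), 'fl': array([-0.0637, -0.0032]), 'fr': array([ 0.0863, -0.0024])}
fit [0.52224614 0.12119695 0.0848786 ] 490.44705882352935 3071 {'xy': array([0.0123, 0.1176]), 'ang': np.float64(-1.84), 'fl': array([-0.061 , -0.0001]), 'fr': array([ 0.0889, -0.0049])}
29.275
```

View pics/t4.png

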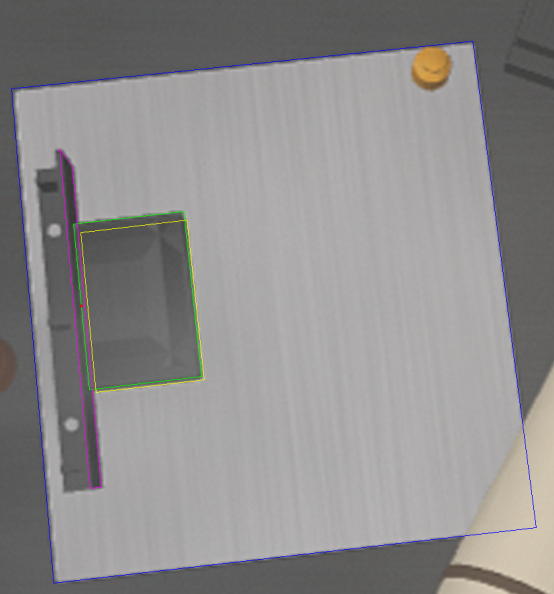

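View pics/s4.png

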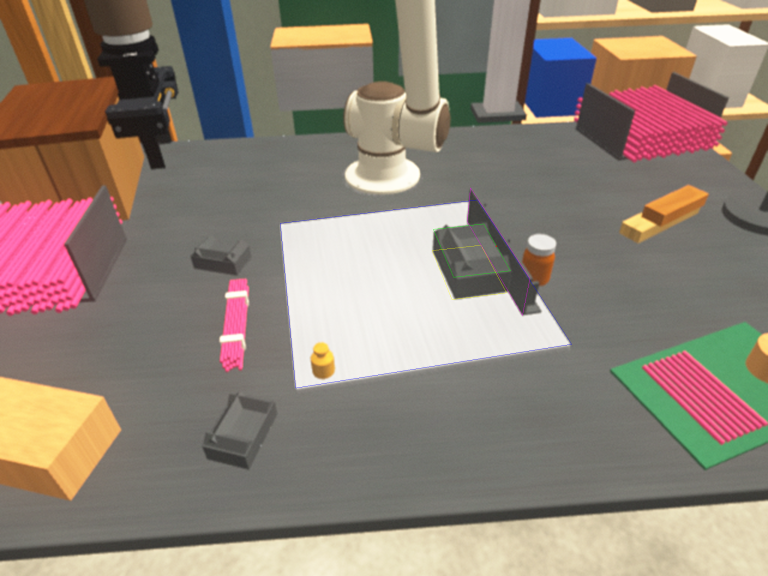

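```bash
python3 - <<'E'
from workcell import env
from h import *
b=np.array([*s2w([.0116,.118]),S[2]])
o=ori(S[2]+np.pi/2)
ys=lambda:(rot(-S[2])@(env.read_state()['position'][:2]-S[:2])).round(4)
env.goto(stand(env,b,0,.025,.28),o)
print(env.move_straight(stand(env,b,0,.025,.094),o,force_limit=15))
for lim in(12,30):
    h=env.move_straight(stand(env,b,0,-.015,.094),rate=.015,force_limit=lim); print(lim,h,ys(),env.read_state()['force'])
q=stand(env,b,0,.04,.094); env.move_straight(q)
q[2]=.28; env.move_straight(q,rate=.25)
env.goto([.45,-.4,.3],o)
b=look(env,b,'t5'); look(env,b,'s5','scene'); print(env.read_state()['clock'])
E
```

```text
False
12 True [0.0114 0.0573] [ 0.49907677 -1.23313135  0.64956906]
30 True [0.011  0.0572] [ 1.84513878 -2.31695447  2.15293728]
fit [0.52187571 0.12091642 0.11635388] 133.69019607843137 2815 {'xy': array([0.0119, 0.1173]), 'ang': np.float64(-0.03), 'fl': array([-0.063 , -0.0026]), 'fr': array([ 0.087 , -0.0027])}
fit [0.52242912 0.12114335 0.08605656] 450.38431372549013 3118 {'xy': array([0.0125, 0.1175]), 'ang': np.float64(-1.77), 'fl': array([-0.0609, -0.0002]), 'fr': array([ 0.089 , -0.0049])}
37.575
```

View pics/t5.png

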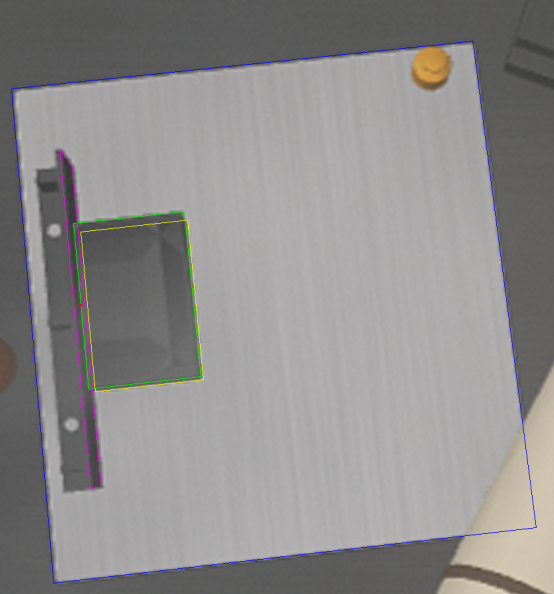

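The block stopped at the same place under 12 N and 30 N, so it is hard against the fence. The remaining 2.6 mm gap in the fit is within the calibration error. The fingers are clear of it, so I'm handing in.

```bash
python3 - <<'E'
from workcell import env
env.dwell(.5); env.close_job(); print(env.read_state()['clock'])
E
```

```text
the job is handed in; nothing more can be done
the job is handed in; nothing more can be done
```

I turned the block square to the fence while it was still well clear, pushed it up flush, and handed the job in; no verdict was reported. It started about 54° off. I turned it with shut-finger pushes near the left end of its back, then pushed it up with both open fingertips.

- **Square before flush:** the fit to the top picture gave about 0.0°, with both front corners 142 mm from the fence.
- **Flush at the end:** two further pushes (12 N and 30 N) stopped at the same spot. The last top-view fit gave 0.0°, front corners −2.6 and −2.7 mm from the fence face, and x from −63 to +87 mm, inside the fence's ends.
- **A check that disagreed:** the fit to the scene picture was poorer. It gave −1.8° and corners at −0.2 and −4.9 mm, the second barely inside the 5 mm limit. I trusted the top view and the repeated stop.
- **Bystanders:** the weight, rod bundle and jar look unmoved in the pictures, though I did not measure their positions again. The arm finished clear of everything, at about 38 s of the 64 s allowed.

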